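# Close the bench caliper on a bronze spacer ring

### The arm

A 6-joint arm with a two-finger parallel gripper is mounted at the origin on the work surface. World frame = base frame: x ahead of the robot, y to its left, z up, the work surface at z = 0. Lengths are in m, angles in rad, forces in N, time in s.
With the tool pointing down it reaches from about 0.275 to 1 m from the base axis. Payload 8.4 kg.
Tool frame: the origin (TCP) lies between the finger pads; the fingertips stand 22 mm ahead of it and the grasp point (between the pads) lies 3 mm ahead of it; z points along the fingers, y is the line along which they close (so a half turn about z gives the same grasp; the last joint's range is limited). The gripper opens to 85 mm and grips with 20 to 120 N. Pads are 22 mm wide; open, the fingers measure 114 mm over their backs; the gripper's body (76 mm by 85 mm) begins 54 mm behind the grasp point. The pads swing forward as they close: fully open they stand 13 mm farther back than shut.
Start: joints at [1.208, 0.353, 1.633, -0, 1.155, -0.002], TCP at [0.221, 0.585, 0.253] pointing down, gripper open.
Joint ranges: [-2.63, 2.63], [-0.92, 2.1], [0.06, 2.66], [-1.3, 4.44], [0, 2.69], [-3.02, 3.02]. Speed limits (rad/s): [2.22, 2.22, 2.79, 3.14, 3.14, 3.14].

### API

Orientations are given as a unit quaternion [x, y, z, w].
In Python, from plant import read_state, grab_frame, finish_job gives the robot as it stands. The module is installed in compiled form; this text tells all that it offers.
- The arm moves only by the tool move_arm, never from a script. Its argument "commands" is a list of rows, each an object with "linear": the shift along the world's x, y, z in cm, a list of three; "rot": the turn, a rotation vector about the world's x, y, z in rad, a list of three; "gripper": the finger opening in cm, from 0 to 8.54. A call has 1 to 8 rows; each row shifts and turns the commanded pose from where the row before left it; what a row does not reach is not made up. A row lasts 1/12 s, in which the tool goes at most 41.7 mm and 7.16 degrees, less where a joint would pass 70% of its speed; a pose out of reach is approached as far as the arm can. A call is refused whole if a number of a shift passes 4.17 or a number of a turn 0.125, either way. A call with a gripper value outside its range is refused whole. The fingers move at their own pace and stop on an object; "force" is the grip in N (left out, the last holds). Time passes only in rows, so rows that do not move let the fingers close. It gives the time, the measured TCP pose, the force, the opening and the grip force at its end, in the units of the state.
- read_state(): the state, without advancing time (a new reading comes with each control period).
- grab_frame(name): name is "side" or "top" or "wrist"; returns a dict with "img" (420x560x3 uint8, red, green, blue), "fov_y" (degrees; the focal length in pixels is half the picture's height over the tangent of half this angle, whatever the lens; pixels are square), "cx", "cy" (the principal point, pixels), "k1" (the pictures are not rectified: a ray, as slopes to the right and down, at radius r is drawn at 1 + k1 r^2 times it, then the intrinsics apply), "rvec" (rotation vector, rad) and "tvec" (3), from world to camera coordinates, as OpenCV has them; the wrist camera has in their place "hand_eye" (4x4, takes a point from camera to tool coordinates, whose origin is the TCP and whose axes are the flange's). Camera axes: x right, y down, z forward; pixel columns grow to the right and rows downward; lengths in m; the calibration is good to about 2 mm. A picture is of the moment at which its call begins: read the wrist's pose just before it. There is no depth.
- finish_job(): hands the job in; it is judged then, once.
The state is a dict: "clock": time; "joint_positions": joint angles; "joint_vel": joint speeds; "joint_efforts": joint torques, N m; "tool_pos": TCP position; "orientation": TCP orientation; "wrist_force": force on the tool from outside, world axes, zero at the start; "torque": the same for the moment, N m; "grip_width": finger opening in m; "grip_force": force on a finger pad.
Only numpy, scipy, OpenCV 4.12 (cv2) and the standard library are available. Lean on these libraries where they do the work, as an engineer would, in place of code of your own. Each camera call takes 0.05 s, during which the arm holds its last target. There are 200 camera calls.

### The job

Gauge the outside of the bronze spacer ring with the caliper clamped on the bench: set the ring down flat on the bench well in between the caliper's open jaws, not out at their tips, then slide the moving jaw up until both jaws bear lightly but surely on the ring. Do not force it, the moving jaw must stay square and the ring must not be squeezed hard; leave the caliper closed on the ring, touching it with both jaws, and leave the other things on the bench alone.

Things in the scene. Friction and masses are not known exactly. Their poses are not given: they have to be found in the camera images.
- ring: Bronze spacer ring, a short thick tube lying flat on the bench with its axis upright: outside somewhere between 36 and 45 mm (unmarked: finding it is what the caliper is for), bore 25 mm, height 30 mm, about 0.2 kg. Origin on its axis at its underside, z up.
- caliper: 200 mm digital caliper held flat and fixed by a bench stand. Origin: bench height, below the centre line of the beam, level with the fixed jaw's measuring face. +y runs along the beam, the way the caliper opens; both jaws point along -x; z up. Beam 18 mm wide (x -9 to 9), 12 to 16 mm above the bench, y -35 to 265 mm. Bare bench under beam, slider and jaws.
- stand (a point): Middle of the top of the stand's dark steel bar, which lies behind the beam (caliper x 32 to 72 mm, y -43 to 267 mm, 10 mm high). Two arms from it clamp the beam at caliper y -35 to -13 mm and y 238 to 260 mm; with their clamp screws they are 31 mm high.
- fixed_jaw: Fixed jaw of the caliper, steel. Origin and axes as caliper. Its flat measuring face lies in the plane y = 0, looks to +y and reaches from the beam (x = -9 mm) to the tip (x = -66 mm), 11 to 17 mm above the bench; the jaw is 8 mm thick at its tip, about 18 mm at its root.
- jaw: Moving jaw and slider, one piece. Origin: bench height, below the beam's centre line, at the moving measuring face (plane y = 0, looks to -y, mirror image of the fixed one, tip at x = -66 mm); axes as caliper when square. The slider housing, display on top, is 26 mm wide (x -13 to 13), 70 mm long (y 0 to 70) and reaches from 9 to 26 mm above the bench.
- slider_pivot (a point): Top of the slider at its middle (jaw x 0, y 35 mm, 26 mm above the bench). The slider has a little play: about the upright axis through here the jaw can swing out of square, up to 4 degrees either way, against a gib spring of 20 N m per rad (0.35 N m per degree). So a force on the jaw swings it, the more the farther out from the beam it acts.
- slide (a joint): Opening of the caliper in m: distance between the two measuring faces, 0 shut, at most 0.15; at the start 0.080 to 0.110. The slider drags with about 3 N and stays where it is left, also while it bears on something with less than that. A part is gauged with about 2 to 5 N between the jaws; over 8 N is forcing it.
- slider_end (a point): Middle of the part of the slider's rear end face (plain, upright, 26 mm wide, looking to the caliper's +y) that rises above the beam: 21.5 mm above the bench; that part stands from 16 mm (top of the beam) to 26 mm. Pushing here along the caliper's -y closes the jaw.
- thumb_rest (a point): Middle of the rear face (looking to +y) of the black ribbed thumb rest: a lug 12 mm long, 10 mm wide, 11 to 25 mm above the bench, on the slider's jaw side at its rear end (jaw x -13 to -23 mm). The slider's side is plain for 34 mm between jaw and lug; the other side is plain but for a small slack lock screw opposite the lug, not needed here.
- canister: Screw-top aluminium canister, closed, 76 mm diameter, 98 mm high, upright; origin at its underside. To be left alone.
- egg: Yellow glass egg, 48 mm diameter, 61 mm high, standing on its ground flat base; origin at its underside. To be left alone.
- goblet_foot: Clear glass goblet foot, disc of 76 mm with a 10 mm stem stub, 40 mm high; origin at its underside. To be left alone.
- diamond_file: Diamond-coated hand file with a wooden handle, about 230 mm long, 22 mm wide, 18 mm high, lying flat along its own x; origin near the middle, at its underside. To be left alone.
Mind the look-alikes: they are no part of the job. Of the things that look like the ring, take the one that is nearest to the robot's base at the start.

How it is judged:
On the way, in this order (a step that is already met when the one before it is completed fails the run):
1. the ring stands flat on the bench between the open jaws, 28 to 56 mm out from the beam's centre line, let go (x of ring in the frame of caliper between -0.056 and -0.028 m and y of ring in the frame of caliper above 0.018 m and y of ring in the frame of jaw below -0.018 m and height (world z) of ring below 0.004 m and angle between ring's own z axis and vertical below 0.06 rad and contact force between ring and the fingers below 0.1 N), for 0.2 s.
2. both jaws bear on the ring with more than 1 N each, the moving jaw square to within 1.2 degrees, for 0.3 s (contact force between ring and jaw above 1 N and contact force between ring and fixed_jaw above 1 N and angle between the y axis of jaw and the y axis of caliper, either way round below 0.021 rad), for 0.3 s.
At the end, for the whole second after the job is handed in: The ring stands flat on the bench (tilt under 3.4 degrees) between the jaws, its axis 28 to 56 mm out from the beam's centre line, at rest and let go; both jaws still touch it (each with more than 0.3 N), the moving jaw is square to the beam within 1.2 degrees, and the opening reads 37.5 to 41.5 mm (contact force between ring and jaw above 0.3 N and contact force between ring and fixed_jaw above 0.3 N and angle between the y axis of jaw and the y axis of caliper, either way round below 0.021 rad and x of ring in the frame of caliper between -0.056 and -0.028 m and value of joint slide between 0.0375 and 0.0415 m and height (world z) of ring below 0.004 m and angle between ring's own z axis and vertical below 0.06 rad and linear speed of ring below 0.01 m/s).
It fails at once if a jaw presses the ring with more than 8 N (contact force between ring and jaw above 8 N or contact force between ring and fixed_jaw above 8 N).
It fails at once if the moving jaw is swung more than 2 degrees out of square (angle between the y axis of jaw and the y axis of caliper, either way round above 0.035 rad).
It fails at once if the ring is dropped on the bench from more than about 15 mm (height (world z) of ring below 0.008 m and linear speed of ring above 0.5 m/s).
It fails at once if another thing on the bench is shifted by more than 15 mm (distance of any of canister, egg, goblet_foot, diamond_file from where it was at the start of the episode above 0.015 m).
It also fails if it takes over 48 s, if anything falls off the work surface, if the arm or the gripper's body presses on something with over 40 N, if the wrist force passes 120 N, or if a joint passes its speed limit or range.

## Working session

There is one attempt and no reset: what is moved stays moved. The work goes in short steps, Python scripts to look and compute and a tool call to move; the robot and the scene stay as the last step left them, time stands still between calls to the robot, and variables do not carry over. Pictures are saved under pics/ and viewed, at most 10 in all, crops included, and the job is handed in when it is done.

Besides the shell and the picture viewer there is one more tool, called after "Call:" by a JSON object that holds its "op" and its "data". move_arm: Moves the arm, as the interface text tells. Its arguments: {"type":"object","properties":{"commands":{"type":"array","items":{"type":"object","properties":{"linear":{"type":"array","items":{"type":"number"}},"rot":{"type":"array","items":{"type":"number"}},"gripper":{"type":"number"}}}},"force":{"type":"number"}},"required":["commands"]}

```bash
mkdir -p pics
cat > h.py <<'E'
import numpy as np, cv2
from scipy.spatial.transform import Rotation as R
from plant import read_state, grab_frame, finish_job
def cam(name):
    s=read_state(); f=grab_frame(name)
    h,w=f['img'].shape[:2]; fl=h/2/np.tan(np.radians(f['fov_y'])/2)
    if 'hand_eye' in f:
        T=np.eye(4);T[:3,:3]=R.from_quat(s['orientation']).as_matrix();T[:3,3]=s['tool_pos']
        M=np.linalg.inv(T@np.array(f['hand_eye']))
    else:
        M=np.eye(4);M[:3,:3]=R.from_rotvec(np.ravel(f['rvec'])).as_matrix();M[:3,3]=np.ravel(f['tvec'])
    np.savez(name+'.npz',M=M,fl=fl,cx=f['cx'],cy=f['cy'],k1=f['k1'],img=f['img'])
    return f['img']
def save(img,fn): cv2.imwrite('pics/'+fn,np.ascontiguousarray(img[...,::-1]))
def px(name,u,v,z):
    "pixel -> world at height z"
    d=np.load(name+'.npz');K=np.array([[d['fl'],0,d['cx']],[0,d['fl'],d['cy']],[0,0,1]])
    p=cv2.undistortPoints(np.array([[[u,v]]],float),K,np.array([float(d['k1']),0,0,0]),None,None,None)[0,0] if 0 else None
    a=np.array([(u-d['cx'])/d['fl'],(v-d['cy'])/d['fl']]);b=a.copy()
    for _ in range(30): b=a/(1+d['k1']*(b@b))
    M=d['M'];r=M[:3,:3].T@np.array([*b,1]);o=-M[:3,:3].T@M[:3,3]
    return o+r*(z-o[2])/r[2]
def proj(name,P):
    d=np.load(name+'.npz');q=d['M'][:3,:3]@np.array(P)+d['M'][:3,3];b=q[:2]/q[2]
    return b*(1+d['k1']*(b@b))*d['fl']+[d['cx'],d['cy']]
E
sed -i '/undistortPoints/d;s/d=np.load(name+.\.npz.);K=.*/d=np.load(name+".npz")/' h.py
python3 - <<'E'
from h import *
a=cam('top');b=cam('side')
save(cv2.resize(a,(800,600),interpolation=cv2.INTER_CUBIC),'top.png');save(b,'side.png')
print(read_state())
E
```

```text
{'clock': 0.1, 'joint_positions': array([ 1.20763824e+00,  3.53580081e-01,  1.63406460e+00,  3.02704849e-05,
        1.15519172e+00, -2.40406445e-03]), 'joint_vel': array([ 4.32124937e-04, -1.06199373e-03, -2.66322134e-03,  3.91756393e-06,
       -2.86285616e-03, -6.08601068e-04]), 'joint_efforts': array([ 7.85413031e-04, -6.06360197e+01, -3.42824507e+01,  7.84263875e-05,
        3.74553769e-03,  9.62449235e-06]), 'tool_pos': array([0.22046429, 0.58439749, 0.25263392]), 'orientation': array([ 1.79406465e-01,  9.83774839e-01, -6.09000331e-04, -1.26647668e-04]), 'wrist_force': array([0.20825645, 0.75885608, 0.31595509]), 'torque': array([-0.00209793, -0.0129756 , -0.04540301]), 'grip_force': 0.0, 'grip_width': 0.08521595572027912}
```

View pics/top.png

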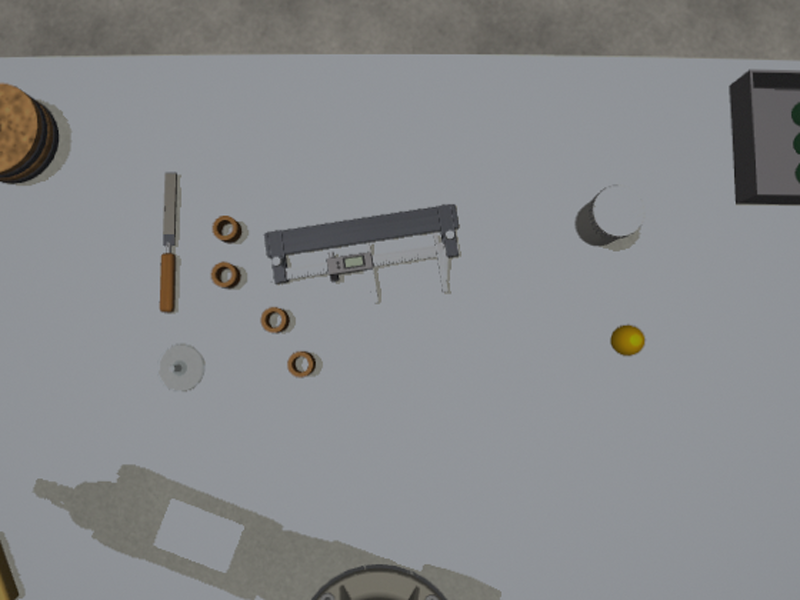

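View pics/side.png

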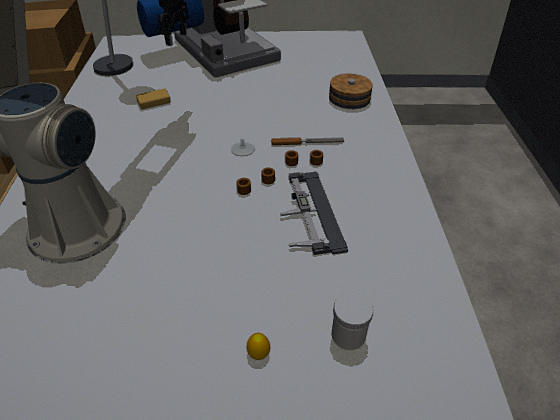

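The top picture shows four rings at (302,364), (275,320), (226,275) and (227,229). The caliper's fixed jaw is on the right at (445,290) and its slider at (350,263). In the side picture the canister and egg are well clear.

Run:
```python
from h import *
for n,u,v,z in [('r1',302,364,.03),('r2',275,320,.03),('r3',226,275,.03),('r4',227,229,.03),('fixtip',448,292,.017),('fixroot',440,255,.017),('movtip',378,301,.017),('sliderR',373,262,.026),('sliderL',328,267,.026),('beamL',290,277,.016),('gob',181,367,0),('filelo',167,310,.01),('barL',266,240,.01),('barR',458,215,.01)]:
    p=px('top',u*.7,v*.7,z);print(n,p.round(4),np.hypot(*p[:2]).round(3))
for n,u,v,z in [('r1',244,182,.03),('r2',268,172,.03)]: print(n,px('side',u,v,z).round(4))
```

```text
r1 [0.4356 0.1216 0.03  ] 0.452
r2 [0.5024 0.1649 0.03  ] 0.529
r3 [0.5714 0.2436 0.03  ] 0.621
r4 [0.6439 0.2448 0.03  ] 0.689
fixtip [ 0.5495 -0.1019  0.017 ] 0.559
fixroot [ 0.6076 -0.0892  0.017 ] 0.614
movtip [0.5343 0.0071 0.017 ] 0.534
sliderR [0.5943 0.0153 0.026 ] 0.594
sliderL [0.5858 0.0852 0.026 ] 0.592
beamL [0.5708 0.146  0.016 ] 0.589
gob [0.427  0.3198 0.    ] 0.533
filelo [0.517  0.3423 0.01  ] 0.62
barL [0.6304 0.1872 0.01  ] 0.658
barR [ 0.6732 -0.1181  0.01  ] 0.683
r1 [0.4402 0.1237 0.03  ]
r2 [0.5062 0.1651 0.03  ]
```

Call:
{"op": "move_arm", "data": {"commands": [{"linear": [1.64, -3.6, 0], "rot": [0, 0, 0.036], "gripper": 6}, {"linear": [1.64, -3.6, 0], "rot": [0, 0, 0.036]}, {"linear": [1.64, -3.6, 0], "rot": [0, 0, 0.036]}, {"linear": [1.64, -3.6, 0], "rot": [0, 0, 0.036]}, {"linear": [1.64, -3.6, 0], "rot": [0, 0, 0.036]}, {"linear": [1.64, -3.6, 0], "rot": [0, 0, 0.036]}, {"linear": [1.64, -3.6, 0], "rot": [0, 0, 0.036]}]}}

```text
invalid input
```

Call:
{"op": "move_arm", "data": {"commands": [{"linear": [1.64, -3.6, 0], "rot": [0, 0, 0.036]}, {"linear": [1.64, -3.6, 0], "rot": [0, 0, 0.036]}, {"linear": [1.64, -3.6, 0], "rot": [0, 0, 0.036]}, {"linear": [1.64, -3.6, 0], "rot": [0, 0, 0.036]}, {"linear": [1.64, -3.6, 0], "rot": [0, 0, 0.036]}, {"linear": [1.64, -3.6, 0], "rot": [0, 0, 0.036]}, {"linear": [1.64, -3.6, 0], "rot": [0, 0, 0.036]}, {"linear": [0, 0, 0]}]}}

```text
invalid input
```

Run:
```python
from h import *
a=cam('wrist');save(cv2.resize(a,(800,600),interpolation=cv2.INTER_CUBIC),'w1.png')
s=read_state();print(s['clock'],s['tool_pos'],s['orientation'],s['joint_positions'],R.from_quat(s['orientation']).as_matrix()[:2])
d=np.load('wrist.npz');M=d['M'];print(-M[:3,:3].T@M[:3,3],M[2,:3])
```

```text
0.15 [0.2205162  0.58446448 0.25275393] [ 1.79429762e-01  9.83770655e-01 -4.98825831e-04 -1.03850276e-04] [ 1.20760113e+00  3.53484238e-01  1.63392408e+00  2.50252666e-05
  1.15520312e+00 -2.39170973e-03] [[-9.35609899e-01  3.53035365e-01 -3.83338108e-04]
 [ 3.53035573e-01  9.35609423e-01 -9.44192769e-04]]
[0.15619941 0.60769581 0.37197957] [ 0.25045155 -0.09559194 -0.96339826]
```

View pics/w1.png

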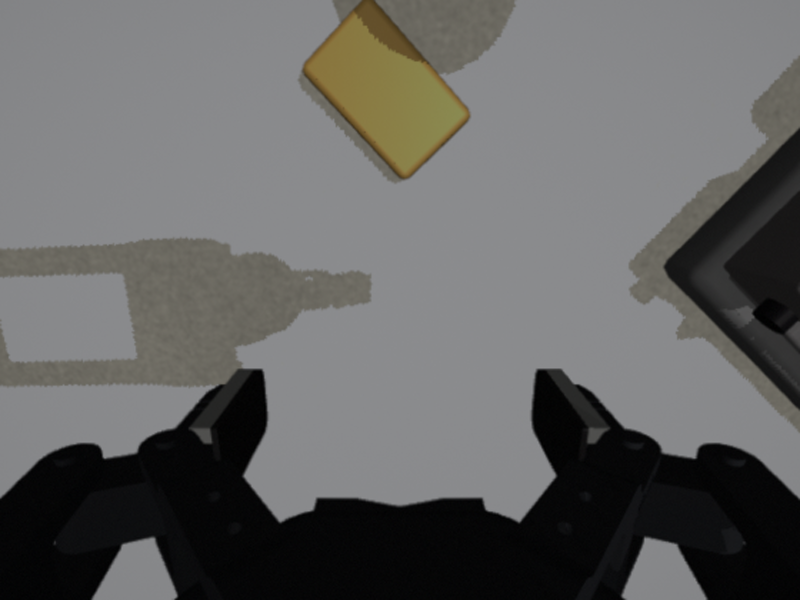

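The first moves were refused, so I'll try again with every field given. The wrist picture shows only the fingers and a yellow block.

Call:
{"op": "move_arm", "data": {"commands": [{"linear": [2.25, -3.4, 0], "rot": [0, 0, 0.031], "gripper": 8.5}, {"linear": [2.25, -3.4, 0], "rot": [0, 0, 0.031], "gripper": 8.5}, {"linear": [2.25, -3.4, 0], "rot": [0, 0, 0.031], "gripper": 8.5}, {"linear": [2.25, -3.4, 0], "rot": [0, 0, 0.031], "gripper": 8.5}, {"linear": [2.25, -3.4, 0], "rot": [0, 0, 0.031], "gripper": 8.5}, {"linear": [2.25, -3.4, 0], "rot": [0, 0, 0.031], "gripper": 8.5}, {"linear": [2.25, -3.4, 0], "rot": [0, 0, 0.031], "gripper": 8.5}, {"linear": [2.25, -3.4, 0], "rot": [0, 0, 0.031], "gripper": 8.5}], "force": 30}}

```text
clock: 0.82
tool_pos: [0.4012, 0.3109, 0.2533]
orientation: [0.055, 0.998, 0.0, 0.0]
wrist_force: [1.3, 0.5, -0.1]
grip_width: 0.0848
grip_force: 0.0
```

Call:
{"op": "move_arm", "data": {"commands": [{"linear": [2.25, -3.4, 0], "rot": [0, 0, 0.031], "gripper": 8.5}, {"linear": [2.25, -3.4, 0], "rot": [0, 0, 0.031], "gripper": 8.5}, {"linear": [2.25, -3.4, 0], "rot": [0, 0, 0.031], "gripper": 8.5}, {"linear": [2.25, -3.4, 0], "rot": [0, 0, 0.031], "gripper": 8.5}, {"linear": [2.25, -3.4, 0], "rot": [0, 0, 0.031], "gripper": 8.5}, {"linear": [2.25, -3.4, 0], "rot": [0, 0, 0.031], "gripper": 8.5}, {"linear": [2.25, -3.4, 0], "rot": [0, 0, 0.031], "gripper": 8.5}, {"linear": [2.25, -3.4, 0], "rot": [0, 0, 0.031], "gripper": 8.5}]}}

```text
clock: 1.48
tool_pos: [0.5813, 0.0388, 0.2532]
orientation: [-0.068, 0.998, 0.0, -0.0]
wrist_force: [0.1, 0.5, -0.1]
grip_width: 0.085
grip_force: 0.0
```

Call:
{"op": "move_arm", "data": {"commands": [{"linear": [0, 0, 0], "rot": [0, 0, 0], "gripper": 8.5}, {"linear": [0, 0, 0], "rot": [0, 0, 0], "gripper": 8.5}, {"linear": [0, 0, 0], "rot": [0, 0, 0], "gripper": 8.5}]}}

```text
clock: 1.73
tool_pos: [0.5802, 0.0407, 0.2528]
orientation: [-0.067, 0.998, 0.0, -0.001]
wrist_force: [-0.1, 0.7, 0.0]
grip_width: 0.0848
grip_force: 0.0
```

Run:
```python
from h import *
a=cam('wrist');save(cv2.resize(a,(800,600),interpolation=cv2.INTER_CUBIC),'w2.png')
s=read_state();print(s['clock'],s['tool_pos'],R.from_quat(s['orientation']).as_matrix()[:2])
```

```text
1.7833 [0.57997498 0.04123572 0.25293921] [[-9.90896141e-01 -1.34624512e-01 -1.03900113e-03]
 [-1.34624823e-01  9.90896615e-01  2.35867083e-04]]
```

View pics/w2.png

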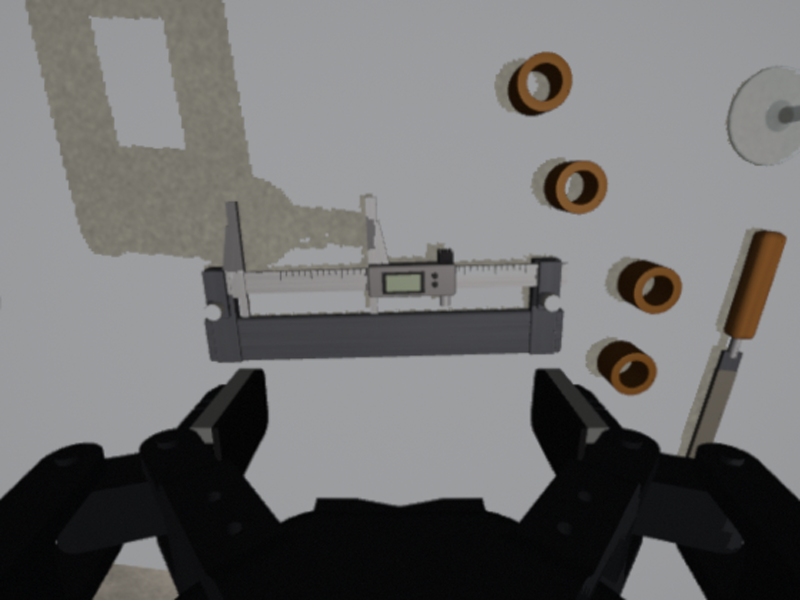

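The wrist picture shows the nearest ring at (545,81), with its top rim about 55 px across. The fixed jaw's tip is at (232,203), the moving jaw's tip at (370,197), and the slider spans 369 to 455 in x. I'll enlarge that region.

Run:
```python
from h import *
a=np.load('wrist.npz')['img'][28:238,133:413];save(cv2.resize(a,(800,600),interpolation=cv2.INTER_CUBIC),'w2c.png')
```

```text
(no output)
```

View pics/w2c.png

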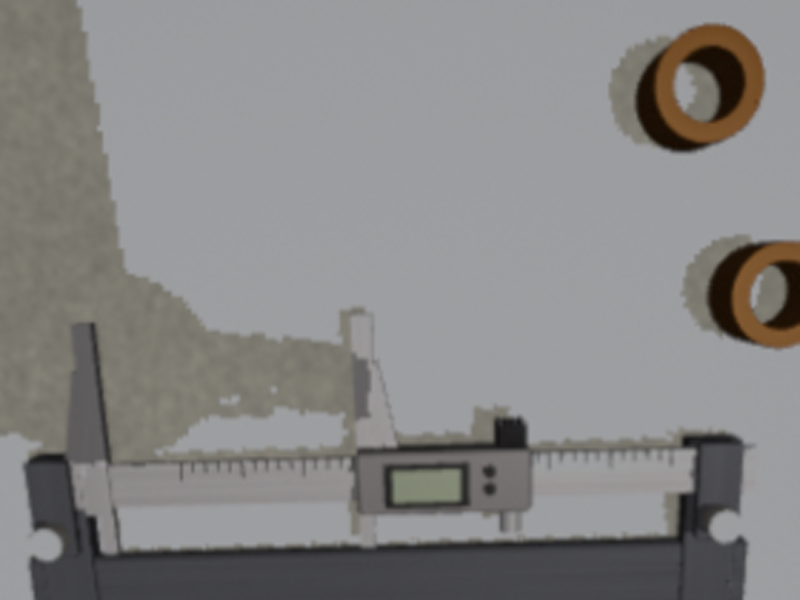

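The crop shows the ring's rim centred at (709,83). The fixed jaw's face runs along (95,323)-(110,462) and the moving jaw's face along (350,314)-(357,447). The slider's top corners are (358,450), (530,447), (530,510) and (360,514).

Run:
```python
from h import *
W=lambda u,v,z:px('wrist',133+u*.35,28+v*.35,z)
P={n:W(u,v,z) for n,u,v,z in [('ring',709.5,83.5,.03),('ringL',655,83,.03),('ringR',764,83,.03),('ft',95,323,.017),('fr',108,455,.017),('mt',350,314,.017),('mr',357,445,.017),('b1',125,465,.016),('b2',694,446,.016),('b3',125,503,.016),('b4',690,488,.016),('s1',358,450,.026),('s2',530,447,.026),('s3',530,510,.026),('s4',360,514,.026),('lugrear',524,420,.025)]}
for n in P: print(n,P[n].round(4))
y=(P['b2']-P['b1'])[:2]; print('ang beam',np.degrees(np.arctan2(-y[0],y[1])))
y2=(P['b4']-P['b3'])[:2];print(np.degrees(np.arctan2(-y2[0],y2[1])))
y=y+y2;y/=np.linalg.norm(y); x=np.array([y[1],-y[0]])
c=sum(P[k][:2] for k in('b1','b2','b3','b4'))/4
f=(P['ft']+P['fr'])[:2]/2
O=c+y*((f-c)@y); print('origin',O,'y',y,'x',x)
for n in P: print(n,'cal',((P[n][:2]-O)@x).round(4),((P[n][:2]-O)@y).round(4))
```

```text
ring [0.4352 0.1245 0.03  ]
ringL [0.4378 0.1053 0.03  ]
ringR [0.4322 0.1436 0.03  ]
ft [ 0.5489 -0.091   0.017 ]
fr [ 0.6008 -0.0836  0.017 ]
mt [0.5325 0.0072 0.017 ]
mr [0.5834 0.0159 0.017 ]
b1 [ 0.6043 -0.0768  0.016 ]
b2 [0.5657 0.1509 0.016 ]
b3 [ 0.6203 -0.0761  0.016 ]
b4 [0.5831 0.1531 0.016 ]
s1 [0.5835 0.0169 0.026 ]
s2 [0.5733 0.0836 0.026 ]
s3 [0.5985 0.0879 0.026 ]
s4 [0.6093 0.0207 0.026 ]
lugrear [0.5632 0.0797 0.025 ]
ang beam 9.617670282403243
9.236486013598045
origin [ 0.61305565 -0.08096321] y [-0.16378435  0.98649617] x [0.98649617 0.16378435]
ring cal -0.1418 0.2318
ringL cal -0.1423 0.2124
ringR cal -0.1416 0.2512
ft cal -0.0649 0.0006
fr cal -0.0125 -0.0006
mt cal -0.065 0.1002
mr cal -0.0134 0.1004
b1 cal -0.008 0.0055
b2 cal -0.0087 0.2365
b3 cal 0.008 0.0037
b4 cal 0.0087 0.2358
s1 cal -0.0131 0.1014
s2 cal -0.0123 0.1689
s3 cal 0.0133 0.1689
s4 cal 0.0129 0.1009
lugrear cal -0.0229 0.1666
```

Call:
{"op": "move_arm", "data": {"commands": [{"linear": [-2.9, 1.67, -2.4], "rot": [0, 0, 0.006], "gripper": 6}, {"linear": [-2.9, 1.67, -2.4], "rot": [0, 0, 0.006], "gripper": 6}, {"linear": [-2.9, 1.67, -2.4], "rot": [0, 0, 0.006], "gripper": 6}, {"linear": [-2.9, 1.67, -2.4], "rot": [0, 0, 0.006], "gripper": 6}, {"linear": [-2.9, 1.67, -2.4], "rot": [0, 0, 0.006], "gripper": 6}, {"linear": [0, 0, -3], "rot": [0, 0, 0], "gripper": 6}, {"linear": [0, 0, 0], "rot": [0, 0, 0], "gripper": 6}, {"linear": [0, 0, 0], "rot": [0, 0, 0], "gripper": 6}]}}

```text
clock: 2.45
tool_pos: [0.4345, 0.125, 0.103]
orientation: [-0.084, 0.996, -0.0, -0.001]
wrist_force: [-0.5, -0.4, 0.0]
grip_width: 0.06
grip_force: 0.0
```

Call:
{"op": "move_arm", "data": {"commands": [{"linear": [0.05, -0.05, -2.5], "rot": [0, 0, 0], "gripper": 6}, {"linear": [0, 0, -2.5], "rot": [0, 0, 0], "gripper": 6}, {"linear": [0, 0, -1.5], "rot": [0, 0, 0], "gripper": 6}, {"linear": [0, 0, -1.0], "rot": [0, 0, 0], "gripper": 6}, {"linear": [0, 0, 0], "rot": [0, 0, 0], "gripper": 6}, {"linear": [0, 0, 0], "rot": [0, 0, 0], "gripper": 3.4}, {"linear": [0, 0, 0], "rot": [0, 0, 0], "gripper": 3.4}, {"linear": [0, 0, 0], "rot": [0, 0, 0], "gripper": 3.4}], "force": 30}}

```text
clock: 3.12
tool_pos: [0.4374, 0.124, 0.0297]
orientation: [-0.082, 0.997, 0.0, 0.001]
wrist_force: [-0.3, -0.9, 4.4]
grip_width: 0.0388
grip_force: 30.3
```

Call:
{"op": "move_arm", "data": {"commands": [{"linear": [0, 0, 0], "rot": [0, 0, 0], "gripper": 3.4}, {"linear": [0, 0, 0], "rot": [0, 0, 0], "gripper": 3.4}, {"linear": [0, 0, 0], "rot": [0, 0, 0], "gripper": 3.4}, {"linear": [0, 0, 0], "rot": [0, 0, 0], "gripper": 3.4}]}}

```text
clock: 3.45
tool_pos: [0.4374, 0.124, 0.0297]
orientation: [-0.082, 0.997, 0.0, 0.001]
wrist_force: [-0.4, -1.2, 8.1]
grip_width: 0.0389
grip_force: 30.7
```

Call:
{"op": "move_arm", "data": {"commands": [{"linear": [0, 0, 1.5], "rot": [0, 0, 0], "gripper": 3.4}, {"linear": [0, 0, 2.5], "rot": [0, 0, 0], "gripper": 3.4}, {"linear": [0, 0, 2.5], "rot": [0, 0, 0], "gripper": 3.4}, {"linear": [2.2, -2.77, 0], "rot": [0, 0, 0], "gripper": 3.4}, {"linear": [2.2, -2.77, 0], "rot": [0, 0, 0], "gripper": 3.4}, {"linear": [2.2, -2.77, 0], "rot": [0, 0, 0], "gripper": 3.4}, {"linear": [2.2, -2.77, 0], "rot": [0, 0, 0], "gripper": 3.4}, {"linear": [2.2, -2.77, 0], "rot": [0, 0, 0], "gripper": 3.4}]}}

```text
clock: 4.12
tool_pos: [0.5471, -0.0162, 0.0942]
orientation: [-0.083, 0.997, -0.0, 0.0]
wrist_force: [1.3, 0.8, -2.4]
grip_width: 0.038
grip_force: 31.5
```

Call:
{"op": "move_arm", "data": {"commands": [{"linear": [2.2, -2.77, 0], "rot": [0, 0, 0], "gripper": 3.4}, {"linear": [0, 0, 0], "rot": [0, 0, 0], "gripper": 3.4}, {"linear": [0, 0, 0], "rot": [0, 0, 0], "gripper": 3.4}, {"linear": [0, 0, 0], "rot": [0, 0, 0], "gripper": 3.4}]}}

```text
clock: 4.45
tool_pos: [0.5675, -0.0425, 0.0934]
orientation: [-0.082, 0.997, 0.0, -0.0]
wrist_force: [-0.1, 0.9, -2.0]
grip_width: 0.0383
grip_force: 31.6
```

Run:
```python
from h import *
a=cam('wrist');save(cv2.resize(a,(800,600),interpolation=cv2.INTER_CUBIC),'w3.png')
s=read_state();print(s['clock'],s['tool_pos'],s['orientation'],s['wrist_force'],s['grip_width'])
```

```text
4.5 [ 0.56719859 -0.0419963   0.09336323] [-8.25115004e-02  9.96589974e-01  1.67331146e-04 -4.98534591e-04] [-0.57659645  0.54532981 -2.85848142] 0.038723591586057066
```

View pics/w3.png

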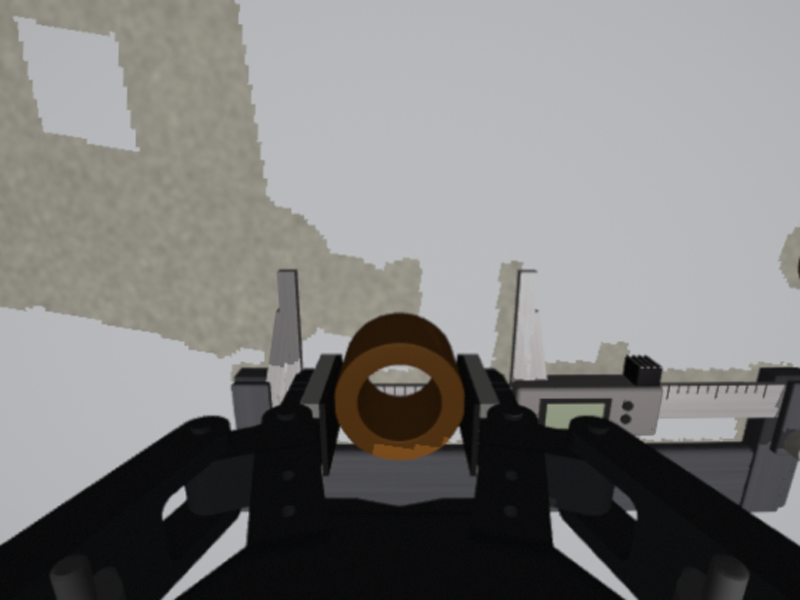

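The ring is held between the pads, its top rim centred near (400,402). The jaw tips' faces are at (297,270) and (515,270).

Run:
```python
from h import *
O=np.array([.61306,-.08096]);y=np.array([-.16378,.9865]);x=np.array([.9865,.16378])
for n,u,v,z in [('ring',400,402,.094),('ringtop',400,343,.094),('ringbot',400,460,.094),('ft',297,270,.017),('mt',516,270,.017)]:
    p=px('wrist',u*.7,v*.7,z);print(n,p.round(4),((p[:2]-O)@x).round(4),((p[:2]-O)@y).round(4))
```

```text
ring [ 0.5635 -0.0435  0.094 ] -0.0428 0.0451
ringtop [ 0.5452 -0.0466  0.094 ] -0.0613 0.0451
ringbot [ 0.5831 -0.0402  0.094 ] -0.0229 0.0451
ft [ 0.5479 -0.0924  0.017 ] -0.0662 -0.0006
mt [0.5319 0.004  0.017 ] -0.0661 0.0971
```

Call:
{"op": "move_arm", "data": {"commands": [{"linear": [0.4, 0.1, -2.5], "rot": [0, 0, 0], "gripper": 3.4}, {"linear": [0, 0, -1.8], "rot": [0, 0, 0], "gripper": 3.4}, {"linear": [0, 0, -0.9], "rot": [0, 0, 0], "gripper": 3.4}, {"linear": [0, 0, -0.5], "rot": [0, 0, 0], "gripper": 3.4}, {"linear": [0, 0, -0.2], "rot": [0, 0, 0], "gripper": 3.4}, {"linear": [0, 0, -0.2], "rot": [0, 0, 0], "gripper": 3.4}, {"linear": [0, 0, 0], "rot": [0, 0, 0], "gripper": 3.4}, {"linear": [0, 0, 0], "rot": [0, 0, 0], "gripper": 3.4}]}}

```text
clock: 5.17
tool_pos: [0.5726, -0.0414, 0.033]
orientation: [-0.083, 0.997, -0.0, 0.001]
wrist_force: [-0.1, -0.8, -2.2]
grip_width: 0.0383
grip_force: 31.6
```

Call:
{"op": "move_arm", "data": {"commands": [{"linear": [0, 0, -0.15], "rot": [0, 0, 0], "gripper": 3.4}, {"linear": [0, 0, -0.1], "rot": [0, 0, 0], "gripper": 3.4}, {"linear": [0, 0, 0], "rot": [0, 0, 0], "gripper": 3.4}, {"linear": [0, 0, 0], "rot": [0, 0, 0], "gripper": 3.4}]}}

```text
clock: 5.5
tool_pos: [0.5722, -0.0415, 0.0298]
orientation: [-0.082, 0.997, -0.0, 0.0]
wrist_force: [0.3, 0.0, -1.4]
grip_width: 0.0386
grip_force: 31.6
```

Call:
{"op": "move_arm", "data": {"commands": [{"linear": [0, 0, -0.03], "rot": [0, 0, 0], "gripper": 3.4}, {"linear": [0, 0, 0], "rot": [0, 0, 0], "gripper": 4.8}, {"linear": [0, 0, 0], "rot": [0, 0, 0], "gripper": 4.8}, {"linear": [0, 0, 0], "rot": [0, 0, 0], "gripper": 4.8}, {"linear": [0, 0, 0], "rot": [0, 0, 0], "gripper": 4.8}, {"linear": [0, 0, 0], "rot": [0, 0, 0], "gripper": 4.8}]}}

```text
clock: 6.0
tool_pos: [0.5722, -0.0414, 0.0295]
orientation: [-0.083, 0.997, -0.0, 0.0]
wrist_force: [-0.7, 0.1, -0.1]
grip_width: 0.0479
grip_force: 0.0
```

Call:
{"op": "move_arm", "data": {"commands": [{"linear": [0, 0, 0.5], "rot": [0, 0, 0], "gripper": 4.8}, {"linear": [0, 0, 1.5], "rot": [0, 0, 0], "gripper": 4.8}, {"linear": [0, 0, 3], "rot": [0, 0, 0], "gripper": 4.8}, {"linear": [0, 0, 3.5], "rot": [0, 0, 0], "gripper": 4.8}, {"linear": [0, 0, 0], "rot": [0, 0, 0], "gripper": 4.8}]}}

```text
clock: 6.42
tool_pos: [0.5756, -0.0417, 0.1205]
orientation: [-0.083, 0.997, -0.001, 0.004]
wrist_force: [1.4, -0.4, 0.2]
grip_width: 0.0483
grip_force: 0.0
```

Call:
{"op": "move_arm", "data": {"commands": [{"linear": [0.08, 3.93, 0], "rot": [0, 0, 0], "gripper": 0}, {"linear": [0.08, 3.93, 0], "rot": [0, 0, 0], "gripper": 0}, {"linear": [0.08, 3.93, 0], "rot": [0, 0, 0], "gripper": 0}, {"linear": [0.08, 3.93, 0], "rot": [0, 0, 0], "gripper": 0}, {"linear": [0, 0, 0], "rot": [0, 0, 0], "gripper": 0}, {"linear": [0, 0, 0], "rot": [0, 0, 0], "gripper": 0}, {"linear": [0, 0, 0], "rot": [0, 0, 0], "gripper": 0}]}}

```text
clock: 7.0
tool_pos: [0.5752, 0.1157, 0.1146]
orientation: [-0.083, 0.997, -0.0, -0.0]
wrist_force: [0.2, -0.8, -0.1]
grip_width: 0.0001
grip_force: 0.0
```

Run:
```python
from h import *
a=cam('wrist');save(cv2.resize(a,(800,600),interpolation=cv2.INTER_CUBIC),'w4.png')
s=read_state();print(s['clock'],s['tool_pos'],s['orientation'],s['wrist_force'],s['grip_width'])
p=s['tool_pos'];Rm=R.from_quat(s['orientation']).as_matrix()
for d in (22,28,35): print(d,proj('wrist',p+Rm[:,2]*d/1000)/.7)
```

```text
7.05 [0.57521545 0.11506971 0.11453548] [-8.24739115e-02  9.96593208e-01 -1.63138106e-04 -7.75526136e-05] [ 0.25541127  0.41764775 -0.53838493] 7.26902569213842e-05
22 [398.94970516 380.37163157]
28 [398.94122318 372.93448822]
35 [398.93206472 364.9029342 ]
```

View pics/w4.png

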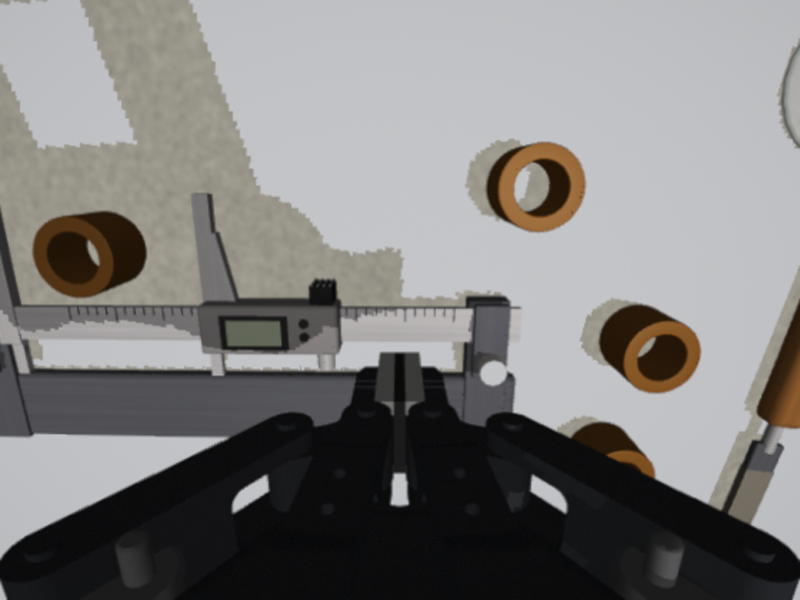

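The ring stands flat at (85,255) between the jaws. The closed fingertips end at about v=352, to the right of the slider, whose rear end is at u≈340.

Run:
```python
from h import *
s=read_state();p=s['tool_pos'];Rm=R.from_quat(s['orientation']).as_matrix()
for e in (.011,.0):
  for d in (20,25,30,35): print(e,d,(proj('wrist',p+Rm@[e,.006,d/1000])/.7).round(1),(proj('wrist',p+Rm@[e,-.006,d/1000])/.7).round(1))
O=np.array([.61306,-.08096]);y=np.array([-.16378,.9865]);x=np.array([.9865,.16378])
for n,u,v,z in [('ring',73,256,.03),('rear',341,302,.026),('rear2',341,352,.026)]:
    q=px('wrist',u*.7,v*.7,z);print(n,((q[:2]-O)@x).round(4),((q[:2]-O)@y).round(4))
q=p[:2]-O;print('tcp',q@x,q@y)
```

```text
0.011 20 [417. 353.] [381.  352.9]
0.011 25 [416.4 347.4] [381.6 347.4]
0.011 30 [415.9 342.1] [382.1 342.1]
0.011 35 [415.4 337.2] [382.6 337.2]
0.0 20 [416.6 383. ] [381.3 383. ]
0.0 25 [416.  376.6] [381.9 376.6]
0.0 30 [415.5 370.6] [382.4 370.6]
0.0 35 [415.  364.9] [382.8 364.9]
ring -0.0375 0.0468
rear -0.0142 0.1716
rear2 0.0117 0.1708
tcp -0.005227898289765944 0.1995814877956833
```

Call:
{"op": "move_arm", "data": {"commands": [{"linear": [0, 0, -2.5], "rot": [0, 0, 0], "gripper": 0}, {"linear": [0, 0, -2.5], "rot": [0, 0, 0], "gripper": 0}, {"linear": [0, 0, -1.5], "rot": [0, 0, 0], "gripper": 0}, {"linear": [0, 0, -0.7], "rot": [0, 0, 0], "gripper": 0}, {"linear": [0, 0, 0], "rot": [0, 0, 0], "gripper": 0}, {"linear": [0, 0, 0], "rot": [0, 0, 0], "gripper": 0}, {"linear": [0, 0, 0], "rot": [0, 0, 0], "gripper": 0}]}}

```text
clock: 7.63
tool_pos: [0.5762, 0.1154, 0.0435]
orientation: [-0.082, 0.997, 0.0, 0.001]
wrist_force: [-0.3, -0.1, 0.1]
grip_width: 0.0001
grip_force: 0.0
```

Call:
{"op": "move_arm", "data": {"commands": [{"linear": [0, 0, -0.25], "rot": [0, 0, 0], "gripper": 0}, {"linear": [0.08, -0.49, 0], "rot": [0, 0, 0], "gripper": 0}, {"linear": [0.08, -0.49, 0], "rot": [0, 0, 0], "gripper": 0}, {"linear": [0.08, -0.49, 0], "rot": [0, 0, 0], "gripper": 0}, {"linear": [0.02, -0.1, 0], "rot": [0, 0, 0], "gripper": 0}, {"linear": [0.02, -0.1, 0], "rot": [0, 0, 0], "gripper": 0}, {"linear": [0.02, -0.1, 0], "rot": [0, 0, 0], "gripper": 0}, {"linear": [0.02, -0.1, 0], "rot": [0, 0, 0], "gripper": 0}]}}

```text
clock: 8.3
tool_pos: [0.5785, 0.0972, 0.04]
orientation: [-0.082, 0.997, 0.0, -0.0]
wrist_force: [-0.7, 3.0, -0.5]
grip_width: 0.0003
grip_force: 1.5
```

Call:
{"op": "move_arm", "data": {"commands": [{"linear": [0.02, -0.1, 0], "rot": [0, 0, 0], "gripper": 0}, {"linear": [0.02, -0.1, 0], "rot": [0, 0, 0], "gripper": 0}, {"linear": [0.02, -0.1, 0], "rot": [0, 0, 0], "gripper": 0}, {"linear": [0.02, -0.1, 0], "rot": [0, 0, 0], "gripper": 0}, {"linear": [0.02, -0.1, 0], "rot": [0, 0, 0], "gripper": 0}, {"linear": [0.02, -0.1, 0], "rot": [0, 0, 0], "gripper": 0}, {"linear": [0.02, -0.1, 0], "rot": [0, 0, 0], "gripper": 0}, {"linear": [0.02, -0.1, 0], "rot": [0, 0, 0], "gripper": 0}]}}

```text
clock: 8.97
tool_pos: [0.58, 0.0889, 0.0399]
orientation: [-0.082, 0.997, -0.0, -0.0]
wrist_force: [-0.5, 1.6, 1.4]
grip_width: 0.0002
grip_force: 1.6
```

Call:
{"op": "move_arm", "data": {"commands": [{"linear": [0.033, -0.197, 0], "rot": [0, 0, 0], "gripper": 0}, {"linear": [0.033, -0.197, 0], "rot": [0, 0, 0], "gripper": 0}, {"linear": [0.033, -0.197, 0], "rot": [0, 0, 0], "gripper": 0}, {"linear": [0.033, -0.197, 0], "rot": [0, 0, 0], "gripper": 0}, {"linear": [0.033, -0.197, 0], "rot": [0, 0, 0], "gripper": 0}, {"linear": [0.033, -0.197, 0], "rot": [0, 0, 0], "gripper": 0}, {"linear": [0.033, -0.197, 0], "rot": [0, 0, 0], "gripper": 0}, {"linear": [0.033, -0.197, 0], "rot": [0, 0, 0], "gripper": 0}]}}

```text
clock: 9.63
tool_pos: [0.5827, 0.0731, 0.0399]
orientation: [-0.082, 0.997, -0.0, -0.0]
wrist_force: [-1.8, 3.3, 1.0]
grip_width: -0.0
grip_force: 1.6
```

Call:
{"op": "move_arm", "data": {"commands": [{"linear": [0.033, -0.197, 0], "rot": [0, 0, 0], "gripper": 0}, {"linear": [0.033, -0.197, 0], "rot": [0, 0, 0], "gripper": 0}, {"linear": [0.033, -0.197, 0], "rot": [0, 0, 0], "gripper": 0}, {"linear": [0.033, -0.197, 0], "rot": [0, 0, 0], "gripper": 0}, {"linear": [0.016, -0.1, 0], "rot": [0, 0, 0], "gripper": 0}, {"linear": [0.016, -0.1, 0], "rot": [0, 0, 0], "gripper": 0}, {"linear": [0.016, -0.1, 0], "rot": [0, 0, 0], "gripper": 0}, {"linear": [0.016, -0.1, 0], "rot": [0, 0, 0], "gripper": 0}]}}

```text
clock: 10.3
tool_pos: [0.5847, 0.0615, 0.04]
orientation: [-0.082, 0.997, 0.0, -0.0]
wrist_force: [-1.9, 3.3, 1.9]
grip_width: 0.0001
grip_force: 2.2
```

Call:
{"op": "move_arm", "data": {"commands": [{"linear": [0.016, -0.1, 0], "rot": [0, 0, 0], "gripper": 0}, {"linear": [0.016, -0.1, 0], "rot": [0, 0, 0], "gripper": 0}, {"linear": [0.016, -0.1, 0], "rot": [0, 0, 0], "gripper": 0}, {"linear": [0.016, -0.1, 0], "rot": [0, 0, 0], "gripper": 0}, {"linear": [0.016, -0.1, 0], "rot": [0, 0, 0], "gripper": 0}, {"linear": [0.016, -0.1, 0], "rot": [0, 0, 0], "gripper": 0}, {"linear": [0.016, -0.1, 0], "rot": [0, 0, 0], "gripper": 0}, {"linear": [0.016, -0.1, 0], "rot": [0, 0, 0], "gripper": 0}]}}

```text
clock: 10.97
tool_pos: [0.586, 0.0533, 0.04]
orientation: [-0.082, 0.997, -0.0, -0.0]
wrist_force: [-2.4, 4.3, 1.0]
grip_width: -0.0001
grip_force: 2.2
```

Run:
```python
from h import *
a=cam('wrist');s=read_state();c=a[100:310,0:280]
save(cv2.resize(c,(800,600),interpolation=cv2.INTER_CUBIC),'w5.png')
O=np.array([.61306,-.08096]);y=np.array([-.16378,.9865]);x=np.array([.9865,.16378])
q=s['tool_pos'][:2]-O;print(s['clock'],s['tool_pos'],'tcp',q@x,q@y,s['wrist_force'])
```

```text
11.0167 [0.5860754  0.05315785 0.03998393] tcp -0.004654483043380929 0.13672679446631 [-2.53423697  3.37092718  0.74469996]
```

View pics/w5.png

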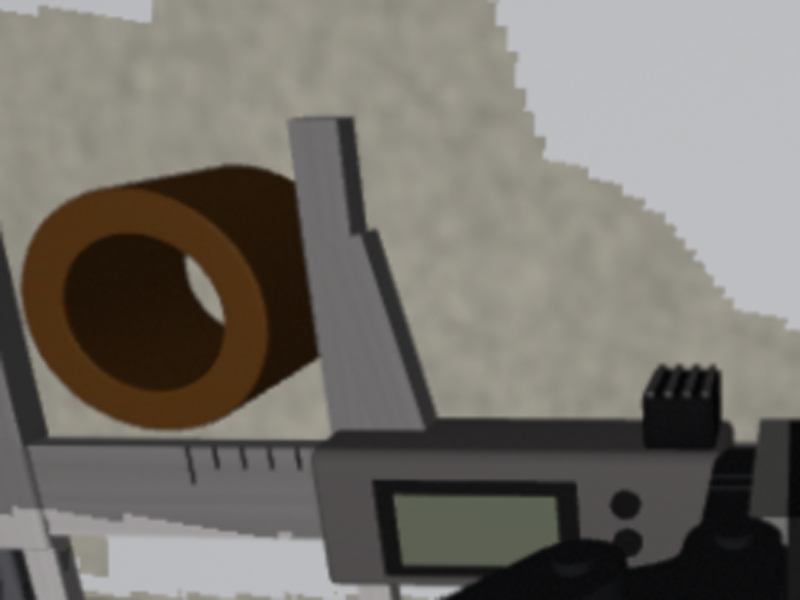

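The crop shows the ring between the jaws and the moving jaw at or nearly on the ring. The moving face runs along (290,120)-(330,430), and the fixed face's root is at (45,437).

Run:
```python
from h import *
O=np.array([.61306,-.08096]);y=np.array([-.16378,.9865]);x=np.array([.9865,.16378])
for n,u,v,z in [('fr',40,430,.017),('f2',5,240,.017),('mt',290,120,.017),('mr',330,430,.017),('ringc',145,308,.03),('sl1',315,447,.026),('lugrear',718,400,.025)]:
    q=px('wrist',u*.35,100+v*.35,z);print(n,((q[:2]-O)@x).round(4),((q[:2]-O)@y).round(4))
```

```text
fr -0.0121 0.003
f2 -0.046 0.0048
mt -0.065 0.0563
mr -0.0125 0.0554
ringc -0.0379 0.0368
sl1 -0.0134 0.0576
lugrear -0.0214 0.1235
```

Call:
{"op": "move_arm", "data": {"commands": [{"linear": [0.016, -0.1, 0], "rot": [0, 0, 0], "gripper": 0}, {"linear": [0.016, -0.1, 0], "rot": [0, 0, 0], "gripper": 0}, {"linear": [0.016, -0.1, 0], "rot": [0, 0, 0], "gripper": 0}, {"linear": [0.016, -0.1, 0], "rot": [0, 0, 0], "gripper": 0}, {"linear": [0.016, -0.1, 0], "rot": [0, 0, 0], "gripper": 0}, {"linear": [0.016, -0.1, 0], "rot": [0, 0, 0], "gripper": 0}, {"linear": [0.016, -0.1, 0], "rot": [0, 0, 0], "gripper": 0}, {"linear": [0.016, -0.1, 0], "rot": [0, 0, 0], "gripper": 0}]}}

```text
clock: 11.68
tool_pos: [0.5873, 0.0453, 0.04]
orientation: [-0.083, 0.997, -0.0, 0.0]
wrist_force: [-2.6, 4.7, 1.0]
grip_width: -0.0002
grip_force: 2.2
```

Call:
{"op": "move_arm", "data": {"commands": [{"linear": [0.016, -0.1, 0], "rot": [0, 0, 0], "gripper": 0}, {"linear": [0.016, -0.1, 0], "rot": [0, 0, 0], "gripper": 0}, {"linear": [0.008, -0.05, 0], "rot": [0, 0, 0], "gripper": 0}, {"linear": [0.008, -0.05, 0], "rot": [0, 0, 0], "gripper": 0}, {"linear": [0, 0, 0], "rot": [0, 0, 0], "gripper": 0}, {"linear": [0, 0, 0], "rot": [0, 0, 0], "gripper": 0}]}}

```text
clock: 12.18
tool_pos: [0.5878, 0.0423, 0.04]
orientation: [-0.083, 0.997, -0.0, -0.0]
wrist_force: [-2.0, 3.5, 0.3]
grip_width: -0.0003
grip_force: 1.7
```

```bash
cat > chk.py <<'E'
from h import *
O=np.array([.61306,-.08096]);y=np.array([-.16378,.9865]);x=np.array([.9865,.16378])
def st():
    s=read_state();q=s['tool_pos'][:2]-O;f=s['wrist_force'];print(round(s['clock'],2),'tcp',(q@x).round(5),(q@y).round(5),'F',(f[:2]@x).round(2),(f[:2]@y).round(2),f[2].round(2))
E
python3 - <<'E'
from chk import *
for i in range(3): st();cam('wrist')
st()
E
```

```text
12.18 tcp -0.00474 0.12576 F -1.45 3.79 0.28
12.23 tcp -0.00473 0.12579 F -1.33 2.58 1.0
12.28 tcp -0.00473 0.12577 F -2.08 2.74 0.71
12.33 tcp -0.00471 0.12576 F -1.59 3.11 0.24
```

Call:
{"op": "move_arm", "data": {"commands": [{"linear": [0.004, -0.025, 0], "rot": [0, 0, 0], "gripper": 0}, {"linear": [0.004, -0.025, 0], "rot": [0, 0, 0], "gripper": 0}, {"linear": [0.004, -0.025, 0], "rot": [0, 0, 0], "gripper": 0}, {"linear": [0.004, -0.025, 0], "rot": [0, 0, 0], "gripper": 0}]}}

```text
clock: 12.67
tool_pos: [0.588, 0.0415, 0.04]
orientation: [-0.083, 0.997, 0.0, 0.0]
wrist_force: [-2.8, 4.4, 0.1]
grip_width: 0.0002
grip_force: 2.2
```

Call:
{"op": "move_arm", "data": {"commands": [{"linear": [0.004, -0.025, 0], "rot": [0, 0, 0], "gripper": 0}, {"linear": [0.004, -0.025, 0], "rot": [0, 0, 0], "gripper": 0}, {"linear": [0.004, -0.025, 0], "rot": [0, 0, 0], "gripper": 0}, {"linear": [0.004, -0.025, 0], "rot": [0, 0, 0], "gripper": 0}]}}

```text
clock: 13.0
tool_pos: [0.5881, 0.0404, 0.04]
orientation: [-0.083, 0.997, -0.0, 0.0]
wrist_force: [-2.1, 3.4, 0.0]
grip_width: -0.0001
grip_force: 2.2
```

Call:
{"op": "move_arm", "data": {"commands": [{"linear": [0.004, -0.025, 0], "rot": [0, 0, 0], "gripper": 0}, {"linear": [0.004, -0.025, 0], "rot": [0, 0, 0], "gripper": 0}, {"linear": [0.004, -0.025, 0], "rot": [0, 0, 0], "gripper": 0}, {"linear": [0.004, -0.025, 0], "rot": [0, 0, 0], "gripper": 0}]}}

```text
clock: 13.33
tool_pos: [0.5883, 0.0394, 0.04]
orientation: [-0.082, 0.997, -0.0, 0.0]
wrist_force: [-1.3, 3.9, 1.0]
grip_width: -0.0
grip_force: 2.2
```

Run:
```python
from chk import *
for i in range(2): st();cam('wrist')
```

```text
13.33 tcp -0.00473 0.12278 F -0.69 4.07 1.02
13.38 tcp -0.00473 0.12275 F -1.1 4.86 0.85
```

Call:
{"op": "move_arm", "data": {"commands": [{"linear": [0.004, -0.025, 0], "rot": [0, 0, 0], "gripper": 0}, {"linear": [0.004, -0.025, 0], "rot": [0, 0, 0], "gripper": 0}, {"linear": [0.004, -0.025, 0], "rot": [0, 0, 0], "gripper": 0}]}}

```text
clock: 13.68
tool_pos: [0.5884, 0.0387, 0.04]
orientation: [-0.083, 0.997, 0.0, -0.0]
wrist_force: [-1.5, 4.6, 0.9]
grip_width: -0.0
grip_force: 2.2
```

Run:
```python
from chk import *
for i in range(3): st();cam('wrist')
```

```text
13.68 tcp -0.00477 0.12206 F -0.75 4.77 0.92
13.73 tcp -0.00478 0.12198 F -0.93 4.24 0.47
13.78 tcp -0.00477 0.122 F -0.77 4.31 1.17
```

Call:
{"op": "move_arm", "data": {"commands": [{"linear": [0.004, -0.025, 0], "rot": [0, 0, 0], "gripper": 0}, {"linear": [0.004, -0.025, 0], "rot": [0, 0, 0], "gripper": 0}, {"linear": [0.004, -0.025, 0], "rot": [0, 0, 0], "gripper": 0}]}}

```text
clock: 14.08
tool_pos: [0.5885, 0.0379, 0.04]
orientation: [-0.083, 0.997, 0.0, 0.0]
wrist_force: [-2.1, 4.9, 1.2]
grip_width: 0.0
grip_force: 2.2
```

Run:
```python
from chk import *
for i in range(3): st();cam('wrist')
```

```text
14.08 tcp -0.00475 0.12131 F -1.31 5.15 1.23
14.13 tcp -0.00477 0.12125 F -0.52 4.55 0.55
14.18 tcp -0.00476 0.12127 F -1.12 4.07 0.3
```

Still moving freely, so I'll keep going.

Call:
{"op": "move_arm", "data": {"commands": [{"linear": [0.004, -0.025, 0], "rot": [0, 0, 0], "gripper": 0}, {"linear": [0.004, -0.025, 0], "rot": [0, 0, 0], "gripper": 0}, {"linear": [0.004, -0.025, 0], "rot": [0, 0, 0], "gripper": 0}]}}

```text
clock: 14.48
tool_pos: [0.5887, 0.0372, 0.04]
orientation: [-0.083, 0.997, -0.0, 0.0]
wrist_force: [-2.2, 4.0, 0.5]
grip_width: -0.0
grip_force: 2.2
```

Run:
```python
from chk import *
for i in range(3): st();cam('wrist')
```

```text
14.48 tcp -0.00472 0.12052 F -1.47 4.26 0.54
14.53 tcp -0.00479 0.12048 F -2.1 3.45 0.77
14.58 tcp -0.00475 0.12049 F -1.01 4.02 1.36
```

Call:
{"op": "move_arm", "data": {"commands": [{"linear": [0.004, -0.025, 0], "rot": [0, 0, 0], "gripper": 0}, {"linear": [0.004, -0.025, 0], "rot": [0, 0, 0], "gripper": 0}, {"linear": [0.004, -0.025, 0], "rot": [0, 0, 0], "gripper": 0}]}}

```text
clock: 14.88
tool_pos: [0.5887, 0.0364, 0.04]
orientation: [-0.083, 0.997, 0.0, -0.0]
wrist_force: [-2.2, 4.6, 0.9]
grip_width: 0.0003
grip_force: 2.2
```

Run:
```python
from chk import *
for i in range(3): st();cam('wrist')
a=np.load('wrist.npz')['img'];save(cv2.resize(a[100:310,0:280],(800,600),interpolation=cv2.INTER_CUBIC),'w6.png')
```

```text
14.88 tcp -0.00478 0.11978 F -1.38 4.91 0.85
14.93 tcp -0.00475 0.11973 F -1.55 4.17 1.71
14.98 tcp -0.00475 0.11973 F -1.62 3.66 0.47
```

View pics/w6.png

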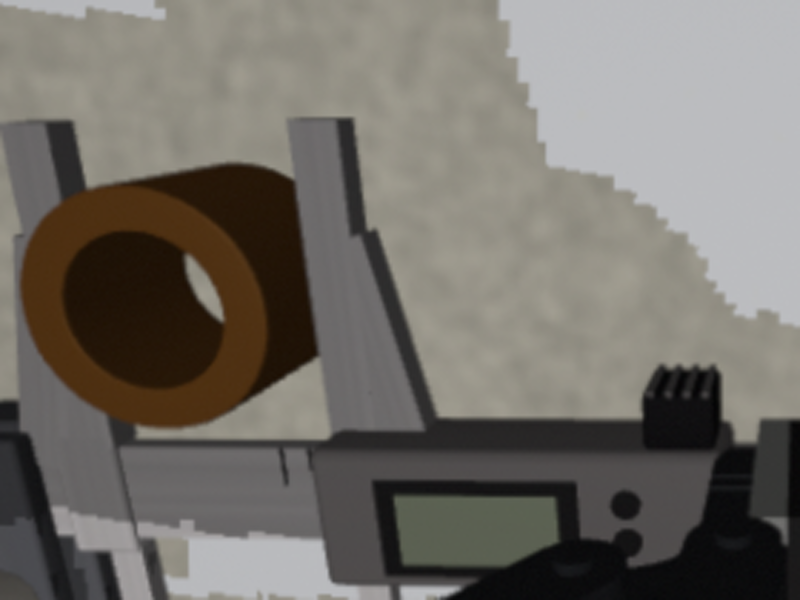

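The fixed jaw's face now shows as a strip from (48,122) to (73,122) at the tip, and its lower edge meets the beam at about (135,437). The moving jaw's face is at (288,120).

Run:
```python
from chk import *
for n,u,v,z in [('ftop',47,122,.017),('fbot',73,122,.011),('fbotroot',133,430,.011),('mt',289,120,.017),('mr',330,430,.017),('ringc',145,307,.03),('rL',22,290,.03),('rR',268,330,.03),('sl1',315,447,.026)]:
    q=px('wrist',u*.35,100+v*.35,z);print(n,((q[:2]-O)@x).round(4),((q[:2]-O)@y).round(4))
```

```text
ftop -0.0652 -0.0009
fbot -0.0648 -0.0014
fbotroot -0.0097 -0.002
mt -0.0651 0.0389
mr -0.0126 0.0382
ringc -0.0381 0.0196
rL -0.0408 0.0005
rR -0.0345 0.0383
sl1 -0.0134 0.0404
```

Call:
{"op": "move_arm", "data": {"commands": [{"linear": [0.003, -0.02, 0], "rot": [0, 0, 0], "gripper": 0}, {"linear": [0.003, -0.02, 0], "rot": [0, 0, 0], "gripper": 0}, {"linear": [0.003, -0.02, 0], "rot": [0, 0, 0], "gripper": 0}]}}

```text
clock: 15.28
tool_pos: [0.5888, 0.0358, 0.04]
orientation: [-0.083, 0.997, 0.0, -0.0]
wrist_force: [-1.9, 3.7, 0.6]
grip_width: 0.0002
grip_force: 2.4
```

Run:
```python
from chk import *
for i in range(4): st();cam('wrist')
```

```text
15.28 tcp -0.0048 0.11919 F -1.31 3.94 0.59
15.33 tcp -0.00476 0.11917 F -0.47 4.08 1.47
15.38 tcp -0.00477 0.11919 F -1.68 4.58 0.67
15.43 tcp -0.00476 0.11917 F -1.56 3.5 0.62
```

Call:
{"op": "move_arm", "data": {"commands": [{"linear": [0.003, -0.02, 0], "rot": [0, 0, 0], "gripper": 0}, {"linear": [0.003, -0.02, 0], "rot": [0, 0, 0], "gripper": 0}, {"linear": [0, 0, 0], "rot": [0, 0, 0], "gripper": 0}]}}

```text
clock: 15.73
tool_pos: [0.5889, 0.0356, 0.04]
orientation: [-0.082, 0.997, 0.0, 0.0]
wrist_force: [-1.2, 5.0, 1.1]
grip_width: 0.0001
grip_force: 2.9
```

Run:
```python
from chk import *
for i in range(4): st();cam('wrist')
```

```text
15.73 tcp -0.00472 0.11893 F -0.32 5.15 1.06
15.78 tcp -0.00471 0.11894 F -1.29 5.31 1.08
15.83 tcp -0.00472 0.11895 F -0.16 5.05 1.9
15.88 tcp -0.00469 0.11894 F -0.84 5.96 1.31
```

Call:
{"op": "move_arm", "data": {"commands": [{"linear": [0.002, -0.01, 0], "rot": [0, 0, 0], "gripper": 0}, {"linear": [0.002, -0.01, 0], "rot": [0, 0, 0], "gripper": 0}, {"linear": [0, 0, 0], "rot": [0, 0, 0], "gripper": 0}, {"linear": [0, 0, 0], "rot": [0, 0, 0], "gripper": 0}]}}

```text
clock: 16.27
tool_pos: [0.589, 0.0355, 0.04]
orientation: [-0.082, 0.997, 0.0, 0.0]
wrist_force: [-1.4, 6.1, 0.4]
grip_width: 0.0002
grip_force: 3.2
```

Run:
```python
from chk import *
for i in range(4): st();cam('wrist')
```

```text
16.27 tcp -0.00469 0.11886 F -0.4 6.23 0.39
16.32 tcp -0.00472 0.11886 F 0.54 6.35 1.58
16.37 tcp -0.0047 0.11887 F -1.41 5.8 0.81
16.42 tcp -0.0047 0.11883 F -1.22 6.22 1.06
```

Call:
{"op": "move_arm", "data": {"commands": [{"linear": [0.001, -0.008, 0], "rot": [0, 0, 0], "gripper": 0}, {"linear": [0, 0, 0], "rot": [0, 0, 0], "gripper": 0}, {"linear": [0, 0, 0], "rot": [0, 0, 0], "gripper": 0}, {"linear": [0, 0, 0], "rot": [0, 0, 0], "gripper": 0}, {"linear": [0, 0, 0], "rot": [0, 0, 0], "gripper": 0}, {"linear": [0, 0, 0], "rot": [0, 0, 0], "gripper": 0}, {"linear": [0, 0, 0], "rot": [0, 0, 0], "gripper": 0}]}}

```text
clock: 17.05
tool_pos: [0.589, 0.0355, 0.04]
orientation: [-0.082, 0.997, 0.0, 0.0]
wrist_force: [-1.5, 6.2, 2.1]
grip_width: -0.0
grip_force: 3.3
```

Call:
{"op": "move_arm", "data": {"commands": [{"linear": [-0.003, 0.02, 0], "rot": [0, 0, 0], "gripper": 0}, {"linear": [-0.003, 0.02, 0], "rot": [0, 0, 0], "gripper": 0}, {"linear": [-0.005, 0.03, 0], "rot": [0, 0, 0], "gripper": 0}, {"linear": [-0.008, 0.05, 0], "rot": [0, 0, 0], "gripper": 0}, {"linear": [-0.03, 0.2, 0], "rot": [0, 0, 0], "gripper": 0}, {"linear": [-0.08, 0.5, 0], "rot": [0, 0, 0], "gripper": 0}, {"linear": [-0.08, 0.5, 0], "rot": [0, 0, 0], "gripper": 0}, {"linear": [0, 0, 1], "rot": [0, 0, 0], "gripper": 0}]}}

```text
clock: 17.72
tool_pos: [0.5856, 0.049, 0.0488]
orientation: [-0.083, 0.997, -0.0, -0.001]
wrist_force: [-0.3, 0.5, -0.0]
grip_width: 0.0003
grip_force: 0.0
```

Call:
{"op": "move_arm", "data": {"commands": [{"linear": [0, 0, 2], "rot": [0, 0, 0], "gripper": 0}, {"linear": [0, 0, 2.5], "rot": [0, 0, 0], "gripper": 0}, {"linear": [0, 0, 2], "rot": [0, 0, 0], "gripper": 0}, {"linear": [0, 0, 0], "rot": [0, 0, 0], "gripper": 0}, {"linear": [0, 0, 0], "rot": [0, 0, 0], "gripper": 0}, {"linear": [0, 0, 0], "rot": [0, 0, 0], "gripper": 0}]}}

```text
clock: 18.22
tool_pos: [0.5866, 0.0484, 0.115]
orientation: [-0.083, 0.997, -0.0, 0.0]
wrist_force: [-0.1, 0.3, 0.2]
grip_width: 0.0
grip_force: 0.0
```

Run:
```python
from chk import *
st();a=cam('wrist');save(cv2.resize(a[70:280,0:280],(800,600),interpolation=cv2.INTER_CUBIC),'w7.png')
```

```text
18.22 tcp -0.00493 0.13193 F -0.04 0.34 0.2
```

View pics/w7.png

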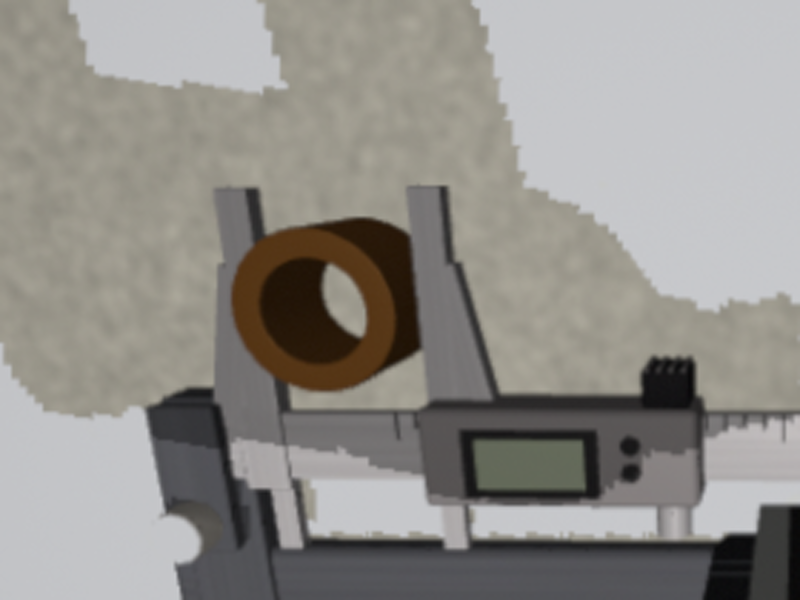

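The final picture shows the ring closed between both jaws at about (315,308), the moving jaw square and the gripper clear. I'm handing it in.

```bash
python3 -c "
from plant import finish_job;print(finish_job())"
```

```text
the job is handed in; nothing more can be done
None
```

I handed the job in at about 18 s: the ring stands flat about 38 mm out from the beam, with the caliper closed on it at roughly 39 mm. The jaw load was about 3 N, estimated from the push force; the hand-in call gave no verdict.

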